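# Pin the banding wheel, unscrew the glaze jar

## Task

The glaze jar is clamped on a banding wheel that spins freely, so first lock the wheel: drop the red-headed steel pin all the way through the hole in the wheel's yellow tab and the blue tab below it, and let go of it. Then unscrew the jar's tight orange cap anticlockwise (seen from above), never wrenching at it, only lifting it once the threads have let go, and finish still holding the cap level over the jar, its rim about 2 to 3 centimetres above the jar's mouth. Leave the pin in, the wheel where it stands and everything else on the table alone.

Things in the scene. Friction and masses are not known exactly. Their poses are not given: they have to be found in the camera images.
- wheel: Aluminium banding wheel, 180 across, top face 40 above the table, turning with little friction (0.05 N m) about its vertical axis. Origin on that axis at table height, z up; -y points from the axis to its yellow tab. Clamped on it, a dark blue jar with a pale band: body 66 across, shoulder sloping in from 84 to 100 above the table, neck 40 across, mouth 122 above the table
- stand: Heavy fixed dark foot of the wheel, 136 across, at a new place and yaw each time; origin at table height on the wheel's axis. Its blue tab (30 wide, from 6 to 20 above the table) lies 8 below the yellow one, with an equal hole; at the start both holes line up
- tab_hole (a point): Centre of the mouth of the hole in the wheel's yellow tab, on the tab's top face, 40 above the table, 120 from the wheel's axis. Vertical through hole, 10.5 across, with a 1.5 chamfer; tab 30 x 30 x 12 thick
- pin: Lock pin, upright, loose in the hole of its block. Steel shaft 8 across, 36 long, tip tapered; above it a red round head 18 across, 40 tall, to grip. 50 g. Origin at the tip's end, z up to the head. At the start the tip is 4 and the head 40 to 80 above the table; home in the tabs it sits at the same height, head resting on the yellow tab
- pin_block: Fixed dark wooden block holding the pin, 50 x 50 x 40 high, hole 11.5 across; origin at the centre of its underside
- pin_shoulder (a point): Point on the pin's axis at the underside of the red head, 36 above the tip; lies at tab_hole when the pin is home
- cap: Orange ribbed screw cap, 56 across, flat top, vertical sides, 22 high, 50 g. Origin at the centre of its open lower rim, z up. Closed, rim 107 and top 129 above the table. Turned anticlockwise from above (positive yaw) by 0.5 to 0.9 rad, as tightened, its three lugs leave the threads and it lifts freely. 0.95 to 1.25 rad is free for sure; from 1.3 the next stops may block
- jar_mouth (a point): Centre of the jar's mouth, 122 above the table, on the wheel's axis; the closed cap's rim lies 15 below it. A clockwise turn of the cap is blocked; pulled up before its lugs are free, it jams. It may be turned without lifting
- seal: Sprung rubber seal under the cap, hidden while closed. It presses the cap up with 15 to 20 N, so the cap turns stiffly (0.2 to 0.7 N m) and springs up some mm if free to. With the cap off it stands 10 above the mouth
- bisque_bowl: Bystander, to be left alone: an unglazed terracotta bowl, 90 across, 45 high (mm); origin at the centre of its underside
- glaze_white: Bystander, to be left alone: a white closed jar, 64 across, 100 high (mm); origin at the centre of its underside
- glaze_green: Bystander, to be left alone: a green closed jar, 64 across, 100 high (mm); origin at the centre of its underside
- mug: Bystander, to be left alone: a white mug, 76 across, 85 high (mm); origin at the centre of its underside
- brush: Bystander, to be left alone: a brush lying flat, handle to its -x
- rib: Bystander, to be left alone: a flat wooden throwing rib, 100 x 55 x 8 (mm); origin at the centre of its underside
- plate: Bystander, to be left alone: a white plate, 150 across, 18 high (mm); origin at the centre of its underside
Mind the look-alikes: they are no part of the job. Leave any purple look-alike of the pin alone.

How it is judged:
On the way, in this order (a step that is already met when the one before it is completed fails the run):
1. the pin is fully home through the tabs and let go, the cap still on (distance between pin_shoulder and tab_hole below 0.004 m and angle between pin's own z axis and vertical below 0.15 rad and contact force between the fingers and pin below 0.1 N and z of cap in the frame of jar_mouth below -0.011 m), for 0.2 s.
2. with the pin in, the cap has come off its threads: rim raised more than 9 mm from closed, held in the fingers (distance between pin_shoulder and tab_hole below 0.004 m and angle between pin's own z axis and vertical below 0.15 rad and z of cap in the frame of jar_mouth above -0.006 m and contact force between the fingers and cap above 1 N), for 0.1 s.
At the end, for the whole second after the job is handed in: Fingers hold the cap still, level to 0.25 rad, rim 11 to 70 mm above the jar's mouth, within 20 mm of its axis, clear of the jar; the pin is home (head within 4 mm of the tab's hole, upright to 0.15 rad), not touched; the wheel's tab within 12 mm of its first place (distance between pin_shoulder and tab_hole below 0.004 m and angle between pin's own z axis and vertical below 0.15 rad and z of cap in the frame of jar_mouth between 0.011 and 0.07 m and horizontal distance between cap and jar_mouth below 0.02 m and angle between cap's own z axis and vertical below 0.25 rad and contact force between the fingers and cap above 1 N and contact force between cap and wheel below 0.1 N and linear speed of cap below 0.03 m/s and contact force between the fingers and pin below 0.1 N and distance of tab_hole from where it was at the start of the episode below 0.012 m); the arm keeps its last pose, push and grip.
It fails at once if the cap is wrenched: more than 120 N between cap and jar (contact force between cap and wheel above 120 N).
It fails at once if the wheel is turned away: its tab more than 30 mm from its first place (distance of tab_hole from where it was at the start of the episode above 0.03 m).
It fails at once if a bystander is pushed more than 40 mm (distance of any of bisque_bowl, glaze_white, glaze_green, mug, brush, rib, plate from where it was at the start of the episode above 0.04 m).
It also fails if it takes over 59 s, if anything falls off the work surface, if the arm or the gripper's body presses on something with over 40 N, if the wrist force passes 120 N, or if a joint passes its speed limit or range.

## Robot

A 6-joint arm with a two-finger parallel gripper is mounted at the origin on the work surface. World frame = base frame: x ahead of the robot, y to its left, z up, the work surface at z = 0. Lengths are in m, angles in rad, forces in N, time in s.
With the tool pointing down it reaches from about 0.375 to 0.9 m from the base axis. Payload 3.1 kg.
Tool frame: the origin (TCP) lies midway between the tips of the shut fingers; the grasp point (between the pads) lies pinch_z behind it (pinch_z is the distance from the TCP to the grasp point, in m); y points along the fingers, z is the direction in which the jaws open and shut, and the axes are right-handed (so a half turn about y gives the same grasp; the last joint's range is limited). The gripper opens to 87 mm and grips with 3 to 60 N. Pads are 19 mm wide; open, the fingers measure 117 mm over their backs; the gripper's body (75 mm by 190 mm) begins 51 mm behind the grasp point.
Start: joints at [1.091, 0.527, 1.433, -0, 1.181, -0.178], TCP at [0.185, 0.597, 0.223] pointing down, gripper open.
Joint ranges: [-3.08, 3.08], [-0.75, 2.2], [0.22, 2.44], [-1.43, 4.57], [0, 2.65], [-2.85, 2.85]. Speed limits (rad/s): [2.79, 2.79, 3.14, 3.14, 3.14, 3.14].

## Interface

Orientations are given as a unit quaternion [x, y, z, w].
In Python, from rig import get_obs, camera, hand_in, pinch_z gives the robot as it stands. The module is installed in compiled form; this text tells all that it offers.
- The arm moves only by the tool arm_command, never from a script. Its argument "plan" is a list of rows, each a list of 2 entries, a list of its own where there are three numbers: the shift along the world's x, y, z in units of 25 mm (1.0 is 25 mm), then the turn about the world's z in units of 5 degrees (1.0 is 5 degrees). A call has 1 to 5 rows; each row is the pose to reach, as a shift and turn from the pose commanded when the call began; what a row does not reach only later rows make up. A row lasts 1/10 s, in which the tool goes at most 50 mm and 8.59 degrees, less where a joint would pass 70% of its speed; a pose out of reach is approached as far as the arm can. A call with a gripper value outside its range is refused whole. "fingers" is the opening, from -1 (shut) to 1 (fully open), set as the call begins (left out, the last holds). The fingers move at their own pace and stop on an object; "force" is the grip in N (left out, the last holds). Time passes only in rows, so rows that repeat a pose let the fingers close. It gives the time, the measured TCP pose, the force and the opening at its end, in the units of the state.
- get_obs(): the state, without advancing time (a new reading comes with each control period).
- camera(name): name is "side" or "top"; returns a dict with "pixels" (400x640x3 uint8, red, green, blue), "camera_matrix" (3x3 intrinsics, pixels), "R" (3x3) and "t" (3): a world point X has camera coordinates R X + t. Camera axes: x right, y down, z forward; pixel columns grow to the right and rows downward; lengths in m; the calibration is good to about 2 mm. A picture is of the moment at which its call begins. There is no depth.
- hand_in(): hands the job in, once; it reports no verdict.
The state is a dict: "time": time; "q": joint angles; "joint_velocities": joint speeds; "joint_torque": joint torques, N m; "position": TCP position; "tool_rot": TCP orientation; "ft_force": force on the tool from outside, world axes, zero at the start; "moment": the same for the moment, N m; "grip_width": finger opening in m.
Only numpy, scipy, OpenCV 4.12 (cv2) and the standard library are available. Lean on these libraries where they do the work, as an engineer would, in place of code of your own. Each camera call takes 0.05 s, during which the arm holds its last target.

## Working session

There is one attempt and no reset: what is moved stays moved. The work goes in short steps, Python scripts to look and compute and a tool call to move; the robot and the scene stay as the last step left them, time stands still between calls to the robot, and variables do not carry over. Pictures are saved under pics/ and viewed, and the job is handed in when it is done.

Besides the shell and the picture viewer there is one more tool, called as name(argument=value, ...), one argument or row to a line, values as JSON. arm_command: Moves the arm, as the interface text tells. Its arguments: {"type":"object","properties":{"plan":{"type":"array"},"fingers":{"type":"number"},"force":{"type":"number"}},"required":["plan"]}

```bash
mkdir -p pics; python3 - <<'E'
from rig import *
import cv2
o=get_obs();print(o,pinch_z)
for n in("side","top"):
    c=camera(n);cv2.imwrite(f"pics/{n}0.png",c["pixels"][:,:,::-1]);print(n,c["camera_matrix"],c["R"],c["t"])
E
```

```text
{'time': 0.0, 'q': array([ 1.09151354e+00,  5.28462854e-01,  1.43386351e+00, -1.07283039e-05,
        1.18139298e+00, -1.78522180e-01]), 'joint_velocities': array([-0.001637  , -0.00037425,  0.00095633, -0.00040773, -0.00083802,
       -0.00055704]), 'joint_torque': array([ 3.62709193e-05, -4.40045214e+01, -1.76591223e+01,  6.31630886e-02,
        5.81114867e-02, -1.72414275e-04]), 'position': array([0.18480873, 0.59630656, 0.221586  ]), 'tool_rot': array([ 0.69983904, -0.10617267,  0.10569357, -0.69841359]), 'ft_force': array([0.85146035, 0.51302847, 0.48705302]), 'moment': array([-0.02549617, -0.01322788, -0.00247091]), 'grip_width': 0.08718633034175614} 0.0187
side [[370.22777324   0.         321.66156013]
 [  0.         370.22777324 199.39722016]
 [  0.           0.           1.        ]] [[ 0.88896272 -0.45793878 -0.0061119 ]
 [-0.26511678 -0.50367801 -0.8222053 ]
 [ 0.37344126  0.73253023 -0.56915823]] [-0.47256491  0.24348345  0.85731097]
top [[432.36304002   0.         318.9246424 ]
 [  0.         432.36304002 191.40279323]
 [  0.           0.           1.        ]] [[-0.01530734 -0.99988136  0.00171591]
 [-0.99814553  0.01517961 -0.05894982]
 [ 0.05891678 -0.00261509 -0.99825947]] [0.02709301 0.53566636 1.53903084]
```

View pics/side0.png

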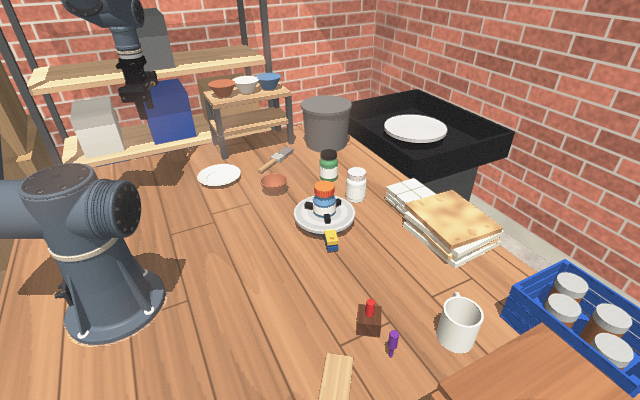

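View pics/top0.png

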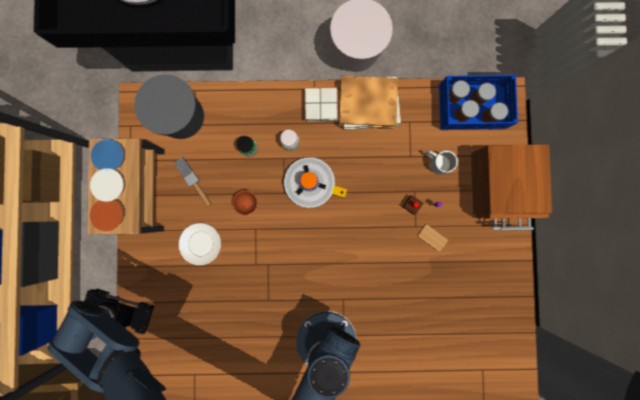

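The top view shows the cap at about (309,181), the yellow tab at (340,192), the pin's red head at (416,204) and the purple decoy at (438,204). The side view shows the cap at (324,190), the tab at (331,238) and the pin at (370,308). Next I'll measure these.

```bash
cat > h.py <<'E'
from rig import *
import cv2, numpy as np
def masks(c,roi,lo,hi,lo2=None,hi2=None):
    hsv=cv2.cvtColor(np.ascontiguousarray(c["pixels"]),cv2.COLOR_RGB2HSV)
    m=cv2.inRange(hsv,lo,hi)
    if lo2: m|=cv2.inRange(hsv,lo2,hi2)
    r=np.zeros_like(m);x0,y0,x1,y1=roi;r[y0:y1,x0:x1]=m[y0:y1,x0:x1]
    n,l,s,ce=cv2.connectedComponentsWithStats(r)
    if n<2:return None
    i=1+np.argmax(s[1:,4]);return ce[i],s[i],(l==i).astype('uint8')
def ray(c,p):
    K=c["camera_matrix"];d=c["R"].T@np.linalg.inv(K)@np.array([p[0],p[1],1.]);o=-c["R"].T@c["t"];return o,d/np.linalg.norm(d)
def onz(c,p,z):
    o,d=ray(c,p);return o+d*(z-o[2])/d[2]
def tri(c1,p1,c2,p2):
    o1,d1=ray(c1,p1);o2,d2=ray(c2,p2)
    A=np.c_[d1,-d2];s=np.linalg.lstsq(A,o2-o1,rcond=None)[0]
    a,b=o1+s[0]*d1,o2+s[1]*d2;return (a+b)/2,np.linalg.norm(a-b)
def proj(c,X):
    p=c["camera_matrix"]@(c["R"]@np.asarray(X)+c["t"]);return p[:2]/p[2]
E
python3 - <<'E'
from h import *
S=camera("side");T=camera("top")
for n,c in(("s",S),("t",T)):
    x0,y0,x1,y1=(280,170,420,350) if n=="s" else (280,150,450,235)
    z=cv2.resize(c["pixels"][y0:y1,x0:x1],None,fx=(4 if n=="t" else 3.3),fy=(4 if n=="t" else 3.3),interpolation=cv2.INTER_NEAREST)
    cv2.imwrite(f"pics/z{n}.png",z[:,:,::-1])
red=dict(lo=(0,170,90),hi=(4,255,255),lo2=(174,150,60),hi2=(180,255,255))
R={"S":masks(S,(350,280,385,325),**red),"T":masks(T,(400,190,430,216),**red)}
C={"S":masks(S,(300,170,350,210),(5,170,90),(18,255,255)),"T":masks(T,(290,165,330,200),(5,170,90),(18,255,255))}
Y={"S":masks(S,(315,225,350,260),(20,130,80),(35,255,255)),"T":masks(T,(328,180,356,204),(20,130,80),(35,255,255))}
for nm,d,z in(("pin",R,.06),("cap",C,.12),("tab",Y,.036)):
    print(nm,d["S"][:2],d["T"][:2],tri(S,d["S"][0],T,d["T"][0]),onz(S,d["S"][0],z),onz(T,d["T"][0],z))
E
```

```text
pin (array([369.75373134, 307.53731343]), array([366, 299,   9,  18, 134], dtype=int32)) (array([415.59259259, 204.07407407]), array([413, 202,   6,   5,  27], dtype=int32)) (array([ 0.48290696, -0.3167509 ,  0.0606239 ]), np.float64(0.0024650067388049426)) [ 0.48207155 -0.31586123  0.06      ] [ 0.48399802 -0.31751744  0.06      ]
cap (array([323.7721519 , 193.03797468]), array([315, 188,  19,   9,  79], dtype=int32)) (array([308.12442396, 179.9078341 ]), array([300, 171,  17,  18, 217], dtype=int32)) (array([0.5694662 , 0.05591438, 0.10042588]), np.float64(0.0028963356249787995)) [0.55457729 0.03034216 0.12      ] [0.56910085 0.05487989 0.12      ]
tab (array([331.15923567, 237.1910828 ]), array([325, 230,  14,  15, 157], dtype=int32)) (array([338.98333333, 191.15833333]), array([332, 186,  15,  11, 120], dtype=int32)) (array([ 0.53438282, -0.05222073,  0.03163657]), np.float64(0.0010690989843014558)) [ 0.5314123  -0.05650502  0.036     ] [ 0.53461041 -0.05223576  0.036     ]
```

View pics/zs.png

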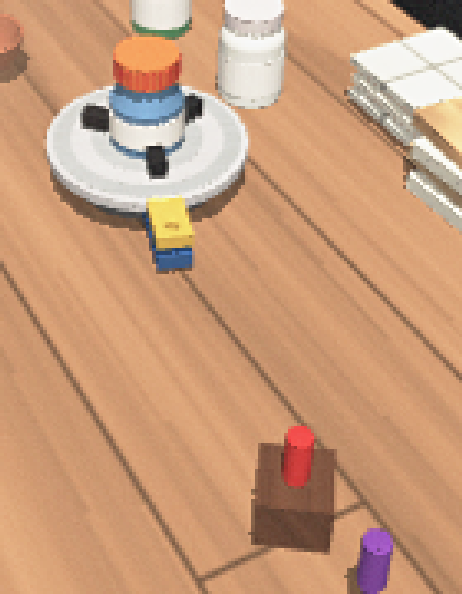

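View pics/zt.png

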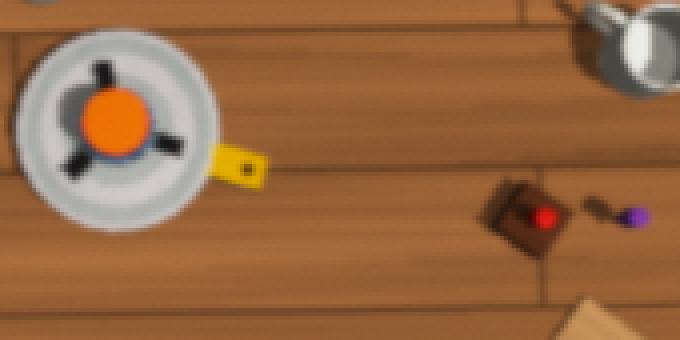

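```bash
cat >> h.py <<'E'
def darkc(c,p,r=3,sc=1):
    x,y=int(round(p[0])),int(round(p[1]));g=c["pixels"][y-r:y+r+1,x-r:x+r+1].astype(float).sum(2)
    w=np.clip(np.median(g)-g-20,0,None)
    yy,xx=np.mgrid[y-r:y+r+1,x-r:x+r+1];return np.array([(w*xx).sum(),(w*yy).sum()])/w.sum(),g.astype(int)
E
python3 - <<'E'
from h import *
S=camera("side");T=camera("top")
hs,g=darkc(S,(332,238),2);print(hs);print(g)
ht,g=darkc(T,(341.5,192),2);print(ht);print(g)
print("hole",onz(S,hs,.04),onz(T,ht,.04),tri(S,hs,T,ht))
# cap top-face circle from top view
m=masks(T,(290,165,330,205),(0,150,120),(20,255,255));print(m[:2]);print("cap T",onz(T,m[0],.129))
m2=masks(S,(300,170,350,210),(0,150,60),(20,255,255));print(m2[:2]);print("cap S",onz(S,m2[0],.118),tri(S,m2[0],T,m[0]))
# wheel outer ellipse
hsv=cv2.cvtColor(T["pixels"].copy(),cv2.COLOR_RGB2HSV)
w=((hsv[...,1]<70)&(hsv[...,2]>110)).astype('uint8');r=np.zeros_like(w);r[152:212,280:337]=w[152:212,280:337]
r=cv2.morphologyEx(r,cv2.MORPH_CLOSE,np.ones((5,5)))
cs=max(cv2.findContours(r,0,1)[0],key=cv2.contourArea);e=cv2.fitEllipse(cv2.convexHull(cs));print(e);print("wheel T",onz(T,e[0],.04))
# pin red column extremes
red=dict(lo=(0,150,60),hi=(5,255,255),lo2=(172,130,60),hi2=(180,255,255))
print("pinT",masks(T,(405,196,425,212),**red)[:2],"S",masks(S,(350,290,385,325),**red)[:2])
for z in (.04,.08):print(z,proj(S,[.483,-.3168,z]),proj(T,[.483,-.3168,z]))
E
```

```text
[331.54063018 237.7694859 ]
[[578 586 592 575 575]
 [497 456 489 519 557]
 [423 465 462 418 540]
 [556 543 535 493 571]
 [577 577 579 576 575]]
[341.43134087 191.91276252]
[[377 352 348 373 392]
 [320 242 248 328 383]
 [290 193 199 305 371]
 [329 266 270 339 378]
 [380 364 365 385 384]]
hole [ 0.52892702 -0.06314839  0.04      ] [ 0.53156809 -0.0606568   0.04      ] (array([ 0.5311292 , -0.06052595,  0.03720473]), np.float64(0.0013208245916870242))
(array([308.22907489, 179.96035242]), array([300, 172,  17,  17, 227], dtype=int32))
cap T [0.56814458 0.0543347  0.129     ]
(array([323.82867133, 188.53146853]), array([314, 181,  21,  17, 286], dtype=int32))
cap S [0.56664441 0.05316849 0.118     ] (array([0.56847905, 0.05494642, 0.11650499]), np.float64(0.0016244272489222798))
((308.8612365722656, 181.98866271972656), (50.58212661743164, 50.966793060302734), 103.19786834716797)
wheel T [0.56855165 0.05413352 0.04      ]
pinT (array([415.5       , 204.16666667]), array([412, 202,   8,   6,  36], dtype=int32)) S (array([369.66887417, 307.7615894 ]), array([365, 299,  10,  19, 151], dtype=int32))
0.04 [369.7268333 313.895977 ] [414.12534711 204.5274649 ]
0.08 [371.04742004 301.30604978] [416.69920738 204.19461254]
```

```bash
python3 - <<'E'
from h import *
from scipy.spatial.transform import Rotation as R
o=get_obs();M=R.from_quat(o["tool_rot"]).as_matrix();print(np.round(M,3),o["time"],o["q"])
print("jaw yaw deg",np.degrees(np.arctan2(M[1,2],M[0,2])))
print("tab dir deg",np.degrees(np.arctan2(-.0615-.054,.5305-.568)))
S=camera("side");z=cv2.resize(S["pixels"][0:150,60:240],None,fx=4,fy=4);cv2.imwrite("pics/grip.png",z[:,:,::-1])
E
```

```text
[[ 0.955 -0.     0.296]
 [-0.296 -0.001  0.955]
 [-0.    -1.    -0.001]] 0.3 [ 1.09146180e+00  5.27858669e-01  1.43309534e+00 -1.32582758e-05
  1.18139806e+00 -1.78470668e-01]
jaw yaw deg 72.76206225578376
tab dir deg -107.98733465206145
```

View pics/grip.png

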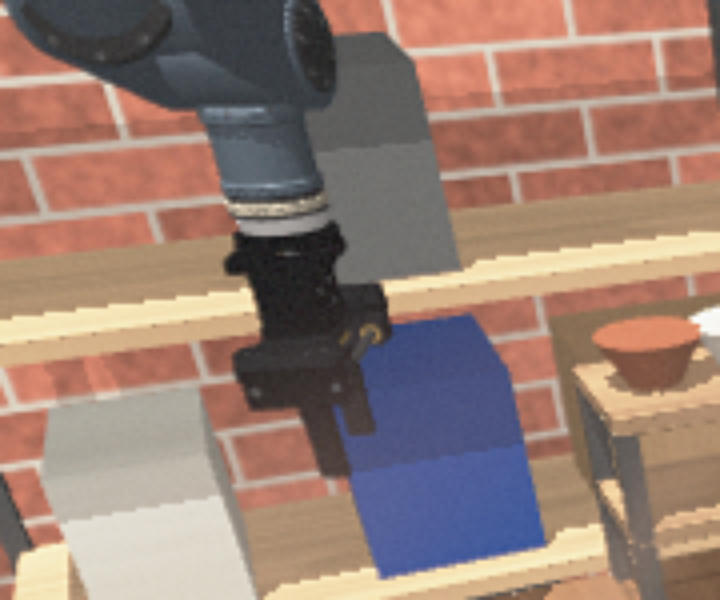

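arm_command(
  plan=[
    [[1.4, -1.4, 0], -1.7],
    [[2.8, -2.8, 0], -3.4],
    [[4.2, -4.2, 0], -5.1],
    [[5.6, -5.6, 0], -6.8],
    [[7.0, -7.0, 0], -8.5],
  ],
  fingers=1,
  force=20,
)

```text
time: 0.85
position: [0.3613, 0.4206, 0.2227]
tool_rot: [-0.612, 0.354, -0.354, 0.612]
ft_force: [-0.0, 0.4, -0.1]
grip_width: 0.0871
```

arm_command(
  plan=[
    [[1.3, -1.5, 0], -1.7],
    [[2.6, -3.0, 0], -3.4],
    [[3.9, -4.5, 0], -5.1],
    [[4.6, -6.3, 0], -6.8],
    [[5.0, -8.2, 0], -8.5],
  ],
)

```text
time: 1.35
position: [0.4873, 0.2152, 0.2227]
tool_rot: [0.441, -0.551, 0.552, -0.443]
ft_force: [0.8, 0.1, 0.2]
grip_width: 0.087
```

arm_command(
  plan=[
    [[0, -2, 0], -1.15],
    [[0, -4, 0], -1.15],
    [[0, -6, 0], -1.15],
    [[0, -8, 0], -1.15],
    [[0, -10, 0], -1.15],
  ],
)

```text
time: 1.85
position: [0.485, -0.0351, 0.2228]
tool_rot: [0.415, -0.572, 0.572, -0.416]
ft_force: [0.7, -0.1, 0.1]
grip_width: 0.0867
```

arm_command(
  plan=[
    [[0, -2, 0], 0],
    [[0, -4, 0], 0],
    [[0, -6, 0], 0],
    [[0, -8, 0], 0],
    [[-0.1, -10, 0], 0],
  ],
)

```text
time: 2.35
position: [0.4826, -0.2853, 0.2228]
tool_rot: [0.415, -0.572, 0.572, -0.416]
ft_force: [0.1, 0.4, -0.3]
grip_width: 0.0873
```

arm_command(
  plan=[
    [[0, -1.26, -1], 0],
    [[0, -1.26, -2.5], 0],
    [[0, -1.26, -4], 0],
    [[0, -1.26, -4], 0],
  ],
  fingers=0,
)

```text
time: 2.75
position: [0.4794, -0.3122, 0.1179]
tool_rot: [-0.416, 0.576, -0.568, 0.415]
ft_force: [-1.3, 1.0, -0.4]
grip_width: 0.0631
```

```bash
python3 - <<'E'
from h import *
o=get_obs();print(o["position"],o["grip_width"],o["q"])
for n,(x0,y0,x1,y1) in (("side",(310,230,430,350)),("top",(370,160,460,240))):
    c=camera(n);z=cv2.resize(c["pixels"][y0:y1,x0:x1],None,fx=5,fy=5,interpolation=cv2.INTER_NEAREST);cv2.imwrite(f"pics/a_{n}.png",z[:,:,::-1])
E
```

```text
[ 0.47939645 -0.31218963  0.11789767] 0.06307913295975193 [-7.72474121e-01  6.01581224e-01  1.65185259e+00 -4.45030922e-05
  8.99633894e-01 -4.57524124e-01]
```

View pics/a_side.png

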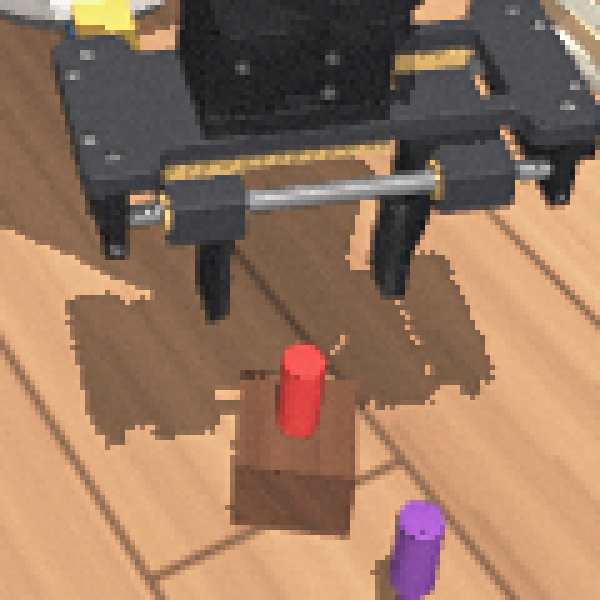

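View pics/a_top.png

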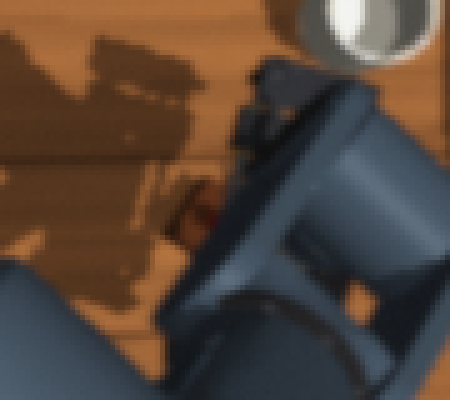

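arm_command(
  plan=[
    [[0, 0, 0], 0],
    [[0, 0, 0], 0],
  ],
)

```text
time: 3.05
position: [0.484, -0.3153, 0.1249]
tool_rot: [0.416, -0.57, 0.573, -0.416]
ft_force: [0.3, 0.3, 0.3]
grip_width: 0.0458
```

arm_command(
  plan=[
    [[0, 0, -0.8], 0],
    [[0, 0, -1.6], 0],
    [[0, 0, -2.4], 0],
    [[0, 0, -3.0], 0],
    [[0, 0, -3.0], 0],
  ],
)

```text
time: 3.55
position: [0.4824, -0.314, 0.0473]
tool_rot: [-0.416, 0.572, -0.571, 0.416]
ft_force: [-0.3, 0.0, -0.1]
grip_width: 0.0433
```

```bash
python3 - <<'E'
from h import *
o=get_obs();print(o["position"],o["grip_width"],o["ft_force"])
for n,(x0,y0,x1,y1) in (("side",(310,230,430,350)),):
    c=camera(n);z=cv2.resize(c["pixels"][y0:y1,x0:x1],None,fx=5,fy=5,interpolation=cv2.INTER_NEAREST);cv2.imwrite(f"pics/b_{n}.png",z[:,:,::-1])
    print(proj(c,o["position"]))
E
```

```text
[ 0.48243281 -0.31399187  0.04725925] 0.04326552835143426 [-0.28551465  0.03456211 -0.11037339]
[368.9974971  310.80088175]
```

View pics/b_side.png

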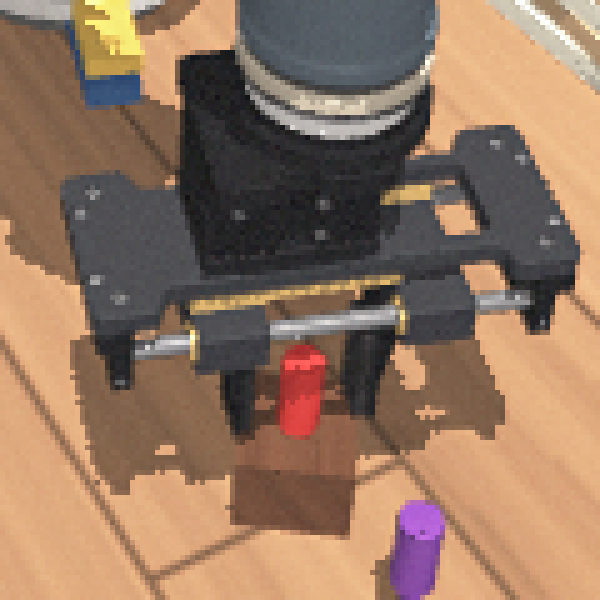

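arm_command(
  plan=[
    [[0, -0.1, 0], 0],
    [[0, -0.1, 0], 0],
  ],
  fingers=-1,
  force=20,
)

```text
time: 3.8
position: [0.4837, -0.3182, 0.0491]
tool_rot: [0.416, -0.571, 0.573, -0.416]
ft_force: [0.8, -0.5, -0.5]
grip_width: 0.0344
```

arm_command(
  plan=[
    [[0, 0, 0], 0],
    [[0, 0, 0], 0],
    [[0, 0, 0], 0],
  ],
)

```text
time: 4.1
position: [0.4827, -0.3172, 0.0481]
tool_rot: [0.416, -0.572, 0.572, -0.416]
ft_force: [-0.8, -0.9, 3.8]
grip_width: 0.0174
```

arm_command(
  plan=[
    [[0, 0, 0.5], 0],
    [[0, 0, 1.2], 0],
    [[0, 0, 1.9], 0],
    [[0, 0, 2.4], 0],
    [[0, 0, 2.4], 0],
  ],
)

```text
time: 4.6
position: [0.4837, -0.318, 0.1098]
tool_rot: [0.415, -0.57, 0.574, -0.416]
ft_force: [0.6, -2.0, -0.3]
grip_width: 0.0174
```

```bash
cat > look.py <<'E'
from h import *
import sys
o=get_obs();print(o["position"],o["grip_width"],o["ft_force"],o["time"])
def look(tag,rois,f=5):
    r={}
    for n,(x0,y0,x1,y1) in rois.items():
        c=camera(n);r[n]=c;z=cv2.resize(c["pixels"][y0:y1,x0:x1],None,fx=f,fy=f,interpolation=cv2.INTER_NEAREST);cv2.imwrite(f"pics/{tag}_{n}.png",z[:,:,::-1])
    return r
E
python3 - <<'E'
from look import *
look("c",{"side":(310,230,430,350)})
E
```

```text
[ 0.48373312 -0.31796029  0.10975254] 0.017403591026768587 [ 0.57769335 -2.03749746 -0.33552472] 4.6
```

View pics/c_side.png

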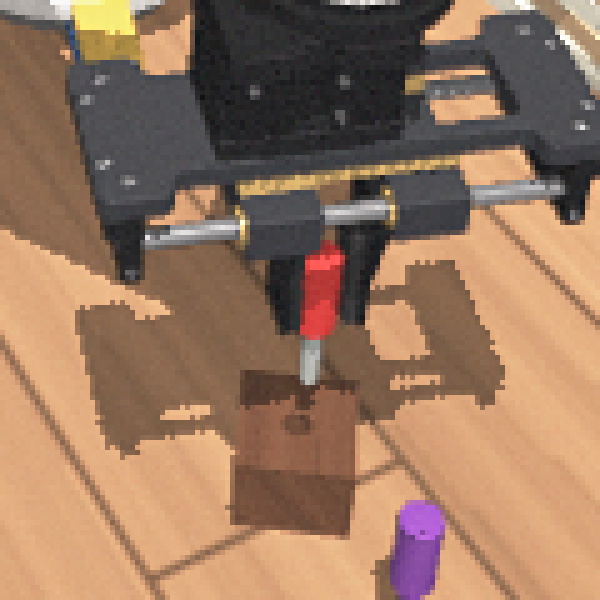

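arm_command(
  plan=[
    [[0.3, 1.8, 0.2], 0],
    [[0.7, 3.6, 0.2], 0],
    [[1.0, 5.4, 0.2], 0],
    [[1.4, 7.2, 0.2], 0],
    [[1.6, 8.8, 0.2], 0],
  ],
)

```text
time: 5.15
position: [0.5224, -0.0948, 0.1117]
tool_rot: [-0.416, 0.572, -0.571, 0.416]
ft_force: [0.6, 0.5, -1.7]
grip_width: 0.0175
```

arm_command(
  plan=[
    [[0.2, 1.0, -0.2], 0],
    [[0.28, 1.4, -0.3], 0],
    [[0.28, 1.4, -0.5], 0],
    [[0.28, 1.4, -0.5], 0],
    [[0.28, 1.4, -0.5], 0],
  ],
)

```text
time: 5.65
position: [0.5296, -0.0635, 0.0997]
tool_rot: [-0.415, 0.572, -0.572, 0.415]
ft_force: [0.5, -0.2, -0.0]
grip_width: 0.0174
```

arm_command(
  plan=[
    [[0, 0, 0], 0],
    [[0, 0, 0], 0],
  ],
)

```text
time: 5.85
position: [0.5298, -0.0631, 0.1002]
tool_rot: [0.415, -0.572, 0.572, -0.415]
ft_force: [-0.5, -0.1, 0.6]
grip_width: 0.0174
```

```bash
python3 - <<'E'
from look import *
r=look("d",{"side":(280,180,380,280),"top":(300,160,380,220)},6)
for n in r: cv2.imwrite(f"pics/full_d_{n}.png",r[n]["pixels"][:,:,::-1])
np.savez("d.npz",**{n:r[n]["pixels"] for n in r})
E
```

```text
[ 0.52975149 -0.0630977   0.10018841] 0.017399425535035214 [-0.48322611 -0.06640529  0.56252191] 5.85
```

View pics/d_side.png

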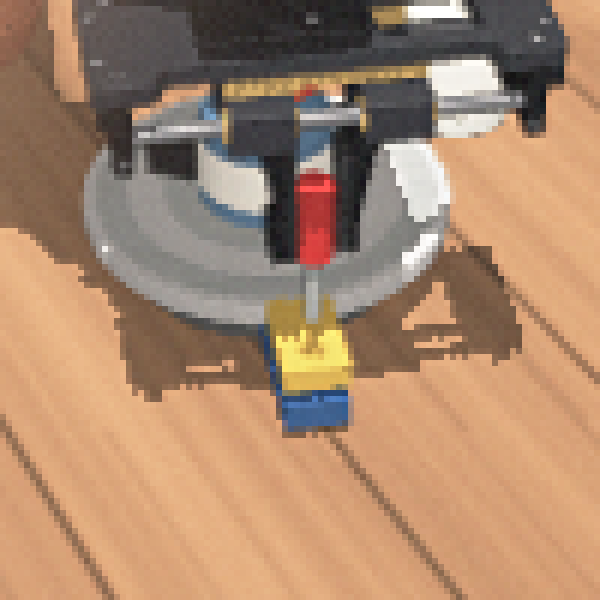

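View pics/d_top.png

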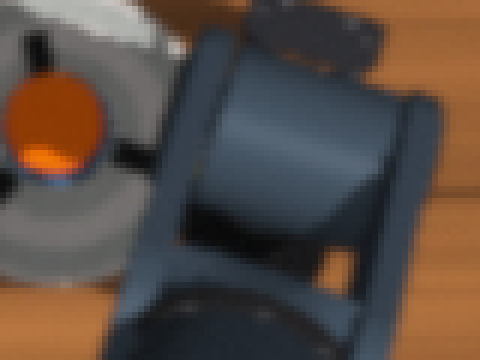

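```bash
python3 - <<'E'
from h import *
S=camera("side");
red=dict(lo=(0,150,60),hi=(5,255,255),lo2=(172,130,60),hi2=(180,255,255))
m=masks(S,(320,200,350,230),**red);print(m[:2])
z=.06+(.1002-.0481);X=onz(S,m[0],z);print(X)
print("hole",onz(S,(331.54,237.77),.04))
# per-row red centre & shaft
ys,xs=np.nonzero(m[2])
for y in range(206,240):
    row=xs[ys==y]; print(y,row.mean() if len(row) else None,len(row),end=' | ')
print()
print(S["pixels"][222:242,326:339].sum(2))
E
```

```text
(array([332.20879121, 215.69230769]), array([329, 209,   7,  15,  91], dtype=int32))
[ 0.53089308 -0.06173631  0.1121    ]
hole [ 0.52892454 -0.06314945  0.04      ]
206 None 0 | 207 None 0 | 208 None 0 | 209 332.5 6 | 210 332.5 6 | 211 332.0 7 | 212 332.0 7 | 213 332.0 7 | 214 332.5 6 | 215 332.5 6 | 216 332.5 6 | 217 332.5 6 | 218 332.5 6 | 219 332.0 7 | 220 332.5 6 | 221 332.0 5 | 222 331.5 6 | 223 331.5 4 | 224 None 0 | 225 None 0 | 226 None 0 | 227 None 0 | 228 None 0 | 229 None 0 | 230 None 0 | 231 None 0 | 232 None 0 | 233 None 0 | 234 None 0 | 235 None 0 | 236 None 0 | 237 None 0 | 238 None 0 | 239 None 0 | 
[[105 103 130 219 327 353 325 334 299 391 451 471 391]
 [188 182 179 286 358 356 349 321 345 451 465 442 395]
 [453 485 474 470 383 360 364 316 423 424 387 384 385]
 [442 438 442 436 379 412 449 391 383 391 387 390 395]
 [394 393 389 390 351 425 447 379 386 384 393 397 397]
 [386 390 385 389 358 515 541 410 394 388 394 426 431]
 [395 391 392 390 377 499 537 408 418 433 460 468 458]
 [402 403 426 400 390 503 535 394 402 459 509 523 511]
 [369 374 385 369 350 494 515 386 361 416 489 501 511]
 [365 373 363 372 352 509 523 383 357 417 493 495 499]
 [366 373 366 366 362 512 509 399 362 370 420 335 221]
 [363 364 375 360 352 466 392 365 369 411 291 230 247]
 [366 363 362 359 396 368 360 386 404 608 418 294 309]
 [408 363 395 393 610 444 343 604 606 612 583 342 287]
 [614 457 594 609 615 453 406 595 595 597 609 396 276]
 [599 608 599 580 540 421 393 537 584 591 603 517 329]
 [478 588 598 562 455 407 479 441 567 592 599 584 350]
 [455 592 594 597 578 538 556 521 587 590 597 611 402]
 [371 596 596 590 594 592 593 593 592 588 595 601 508]
 [298 598 598 590 597 575 556 547 552 532 518 421 395]]
```

```bash
python3 - <<'E'
from h import *
S=camera("side")
for z in (.04,.056,.074,.112):print(z,proj(S,[.53,-.062,z]))
# shaft subpixel column: brightness above bg rows 227-231
p=S["pixels"].sum(2).astype(float)
for y in range(226,233):
    g=p[y,328:336]; b=np.median(p[y,[327,328,329,333,334]]);w=np.clip(g-b-20,0,None);print(y,(w*np.arange(328,336)).sum()/w.sum())
E
```

```text
0.04 [331.68871663 237.39755142]
0.056 [331.74506731 232.77111526]
0.074 [331.80972956 227.46229389]
0.112 [331.95083768 215.87720475]
226 331.8205128205128
227 331.5695067264574
228 331.6146341463415
229 332.1589958158996
230 331.83150183150184
231 331.93666666666667
232 331.4869565217391
```

arm_command(
  plan=[
    [[0, 0, -0.3], 0],
    [[0, 0, -0.55], 0],
    [[0, 0, -0.7], 0],
    [[0, 0, -0.8], 0],
    [[0, 0, -0.8], 0],
  ],
)

```text
time: 6.55
position: [0.5293, -0.0619, 0.0794]
tool_rot: [-0.416, 0.572, -0.572, 0.415]
ft_force: [0.0, -0.2, -0.9]
grip_width: 0.0174
```

arm_command(
  plan=[
    [[0, 0, -0.15], 0],
    [[0, 0, -0.3], 0],
    [[0, 0, -0.3], 0],
  ],
)

```text
time: 6.85
position: [0.5293, -0.0619, 0.0721]
tool_rot: [-0.416, 0.572, -0.572, 0.416]
ft_force: [-0.4, 0.2, -0.6]
grip_width: 0.0171
```

```bash
python3 - <<'E'
from look import *
r=look("e",{"side":(280,180,380,280)},6)
E
```

```text
[ 0.52932325 -0.06190425  0.07208661] 0.01709014130237793 [-0.42454688  0.20669917 -0.56670875] 6.85
```

View pics/e_side.png

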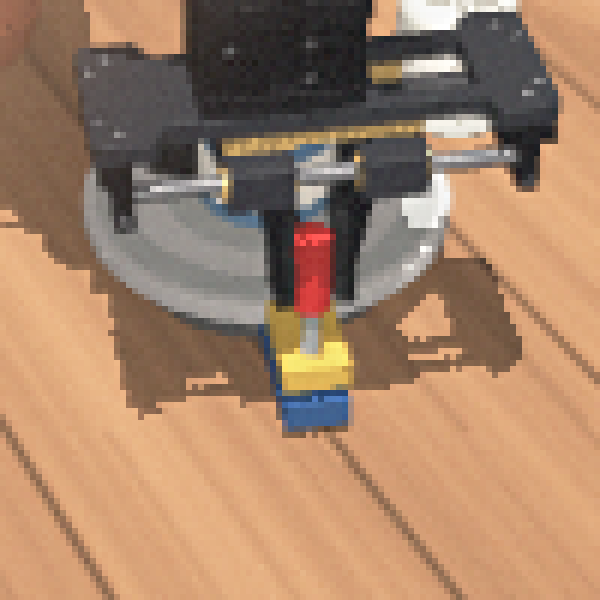

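arm_command(
  plan=[
    [[0, 0, -0.2], 0],
    [[0, 0, -0.4], 0],
    [[0, 0, -0.5], 0],
    [[0, 0, -0.5], 0],
  ],
)

```text
time: 7.3
position: [0.5293, -0.0619, 0.0595]
tool_rot: [-0.416, 0.572, -0.572, 0.415]
ft_force: [-0.2, 0.2, 0.4]
grip_width: 0.0174
```

arm_command(
  plan=[
    [[0, 0, -0.2], 0],
    [[0, 0, -0.35], 0],
    [[0, 0, -0.44], 0],
    [[0, 0, -0.44], 0],
  ],
)

```text
time: 7.7
position: [0.5294, -0.0619, 0.0486]
tool_rot: [-0.416, 0.572, -0.572, 0.416]
ft_force: [0.9, -0.6, -1.2]
grip_width: 0.0173
```

Force is low the whole way down. I'll open a little so it drops home, then look.

arm_command(
  plan=[
    [[0, 0, 0], 0],
    [[0, 0, 0], 0],
    [[0, 0, 0], 0],
    [[0, 0, 0], 0],
  ],
  fingers=-0.1,
)

```text
time: 8.1
position: [0.5298, -0.0621, 0.0492]
tool_rot: [0.416, -0.572, 0.572, -0.416]
ft_force: [0.2, 0.5, -0.1]
grip_width: 0.0371
```

```bash
python3 - <<'E'
from look import *
r=look("f",{"side":(280,180,380,280)},6)
E
```

```text
[ 0.52977051 -0.0620579   0.0492328 ] 0.03710091255731416 [ 0.24888179  0.53891439 -0.14598272] 8.1
```

View pics/f_side.png

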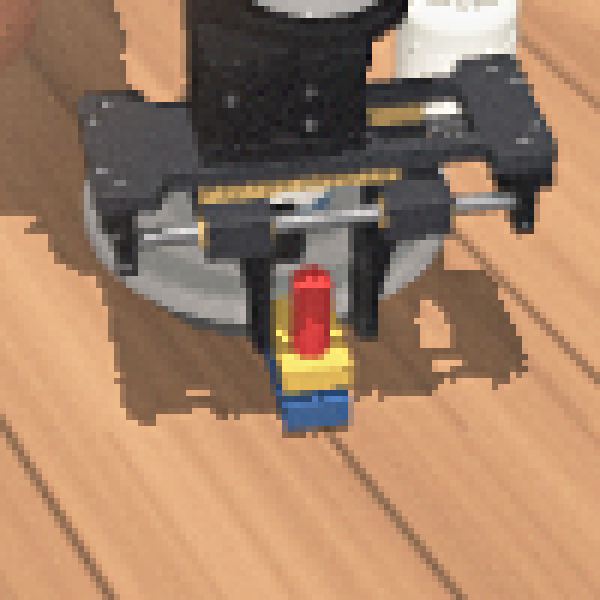

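The pin is home: its red head sits on the yellow tab at crop (312,350), and the fingers are clear. Now lift up and over to the cap.

arm_command(
  plan=[
    [[0, 0, 0.8], 0],
    [[0, 0, 2], 0],
    [[0, 0, 3.2], 0],
    [[0, 0, 4.4], 0],
    [[0, 0, 5.2], 0],
  ],
)

```text
time: 8.65
position: [0.5303, -0.0622, 0.1813]
tool_rot: [0.415, -0.571, 0.573, -0.416]
ft_force: [-0.4, -0.5, -0.4]
grip_width: 0.0391
```

arm_command(
  plan=[
    [[0.5, 1.5, 0], 0],
    [[1.0, 3.0, 0], 0],
    [[1.53, 4.64, 0], 0],
    [[1.53, 4.64, 0], 0],
    [[1.53, 4.64, 0], 0],
  ],
  fingers=1,
)

```text
time: 9.15
position: [0.5676, 0.0549, 0.179]
tool_rot: [0.417, -0.571, 0.572, -0.416]
ft_force: [-0.9, -0.7, 0.4]
grip_width: 0.0709
```

arm_command(
  plan=[
    [[0, 0, 0], 0],
    [[0, 0, 0], 0],
  ],
)

```text
time: 9.35
position: [0.5675, 0.0529, 0.1789]
tool_rot: [-0.415, 0.572, -0.572, 0.415]
ft_force: [-0.5, 0.1, 0.5]
grip_width: 0.0841
```

```bash
python3 - <<'E'
from look import *
print(o["q"],o["tool_rot"])
r=look("g",{"side":(270,140,390,260)},5)
print(proj(r["side"],o["position"]))
E
```

```text
[0.56750044 0.05286184 0.17894979] 0.08408992530567583 [-0.47698975  0.10236778  0.51482596] 9.35
[-1.02977672e-01  5.08732042e-01  1.61687463e+00 -3.13989019e-04
  1.01656378e+00  2.12614871e-01] [-0.41547929  0.57239078 -0.57225873  0.41504903]
[324.09780639 169.69055343]
```

View pics/g_side.png

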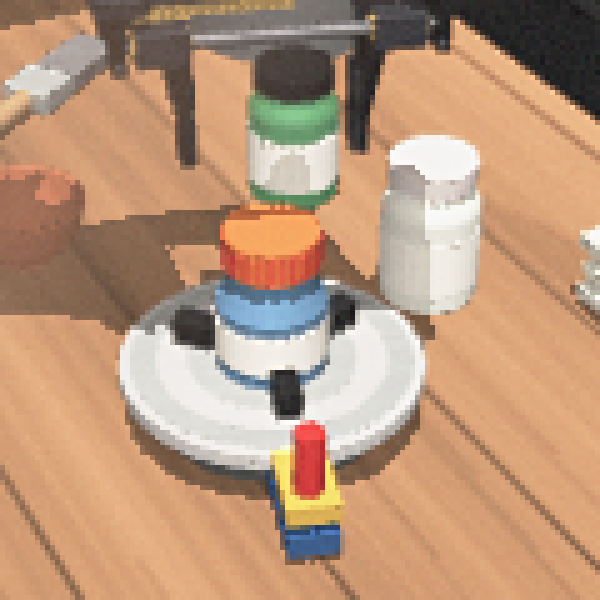

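arm_command(
  plan=[
    [[0, 0.04, -0.8], 0],
    [[0, 0.04, -1.6], 0],
    [[0, 0.04, -2.3], 0],
    [[0, 0.04, -2.9], 0],
    [[0, 0.04, -2.9], 0],
  ],
)

```text
time: 9.9
position: [0.5662, 0.0541, 0.1046]
tool_rot: [-0.417, 0.573, -0.571, 0.414]
ft_force: [0.8, -0.4, 0.1]
grip_width: 0.087
```

arm_command(
  plan=[
    [[0, 0, 0], 0],
    [[0, 0, 0], 0],
  ],
)

```text
time: 10.1
position: [0.5686, 0.0545, 0.1074]
tool_rot: [0.415, -0.572, 0.573, -0.416]
ft_force: [-0.2, -0.6, 0.9]
grip_width: 0.087
```

```bash
python3 - <<'E'
from look import *
r=look("i",{"side":(270,140,390,260)},5)
E
```

```text
[0.56863503 0.05448618 0.10744801] 0.08695998941669304 [-0.16157439 -0.57152309  0.93038751] 10.1
```

View pics/i_side.png

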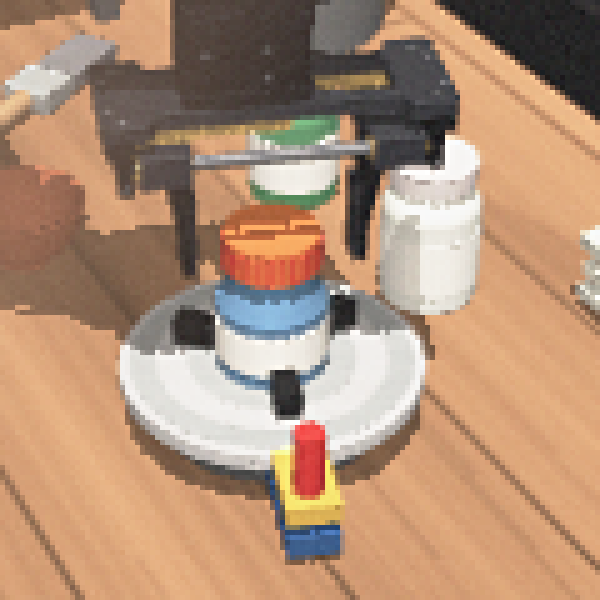

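arm_command(
  plan=[
    [[0, 0, 0], 0],
    [[0, 0, 0], 0],
    [[0, 0, 0], 0],
    [[0, 0, 0], 0],
    [[0, 0, 0], 0],
  ],
  fingers=-1,
  force=10,
)

```text
time: 10.65
position: [0.5678, 0.0551, 0.1066]
tool_rot: [-0.416, 0.572, -0.572, 0.416]
ft_force: [-0.3, -0.2, 1.6]
grip_width: 0.0551
```

arm_command(
  plan=[
    [[0, 0, 0], 0],
    [[0, 0, 0], 0],
    [[0, 0, 0], 0],
  ],
  force=20,
)

```text
time: 10.95
position: [0.5678, 0.0551, 0.1066]
tool_rot: [-0.416, 0.572, -0.572, 0.416]
ft_force: [-0.1, 0.7, 0.7]
grip_width: 0.0545
```

arm_command(
  plan=[
    [[0, 0, 0], 0],
    [[0, 0, 0], 0],
    [[0, 0, 0], 0.4],
    [[0, 0, 0], 0.8],
    [[0, 0, 0], 1.2],
  ],
  force=50,
)

```text
time: 11.45
position: [0.5676, 0.0551, 0.1067]
tool_rot: [-0.445, 0.55, -0.549, 0.445]
ft_force: [-1.4, 0.8, 4.5]
grip_width: 0.0544
```

```bash
python3 - <<'E'
from h import *
o=get_obs();print(o["position"],o["ft_force"],o["moment"],o["q"][0]-o["q"][5],o["grip_width"])
E
```

```text
[0.56758227 0.05514863 0.10673528] [-1.38120791  0.77993465  4.4986455 ] [ 0.00221453  0.24437936 -0.33937147] -0.20873750302121302 0.054442909874916505
```

arm_command(
  plan=[
    [[0, 0, 0], 0.7],
    [[0, 0, 0], 1.4],
    [[0, 0, 0], 2.1],
    [[0, 0, 0], 2.8],
    [[0, 0, 0], 3.5],
  ],
)

```text
time: 11.95
position: [0.5675, 0.0552, 0.1073]
tool_rot: [-0.524, 0.475, -0.475, 0.524]
ft_force: [-3.2, 0.6, 8.0]
grip_width: 0.0542
```

```bash
python3 - <<'E'
from look import *
print(o["moment"],o["q"][0]-o["q"][5])
r=look("j",{"side":(270,140,390,260)},5)
E
```

```text
[0.56753942 0.0552209  0.10731273] 0.05421476303536682 [-3.17563457  0.63108503  8.02908399] 11.95
[ 0.11897254  0.48221033 -0.21353261] 0.09823158833937141
```

View pics/j_side.png

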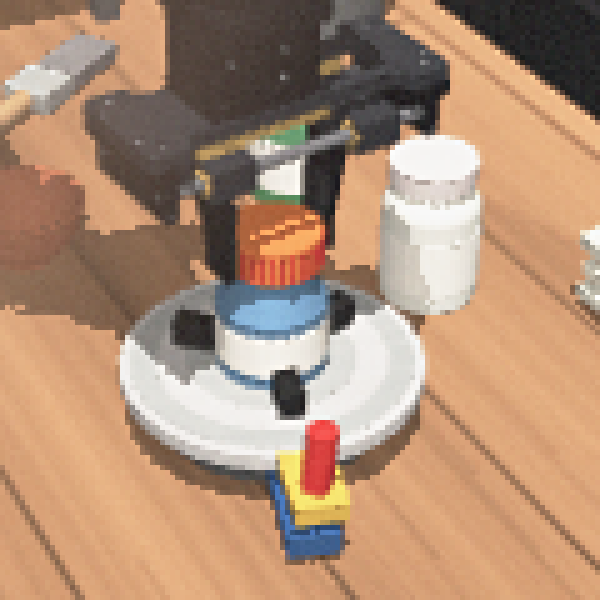

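arm_command(
  plan=[
    [[0, 0, 0], 0.8],
    [[0, 0, 0], 1.6],
    [[0, 0, 0], 2.4],
    [[0, 0, 0], 3.2],
    [[0, 0, 0], 4.0],
  ],
)

```text
time: 12.5
position: [0.5664, 0.0559, 0.108]
tool_rot: [0.598, -0.378, 0.376, -0.598]
ft_force: [-5.4, 2.5, 14.3]
grip_width: 0.0546
```

```bash
python3 - <<'E'
from look import *
print(o["moment"],o["q"][0]-o["q"][5])
E
```

```text
[0.56644293 0.05589477 0.1079945 ] 0.05459632411244029 [-5.42436283  2.53292078 14.25518968] 12.5
[ 0.32290535  0.94721953 -0.18210792] 0.44835706279877474
```

arm_command(
  plan=[
    [[0, 0, 0], 0.8],
    [[0, 0, 0], 1.6],
    [[0, 0, 0], 2.4],
    [[0, 0, 0], 3.2],
    [[0, 0, 0], 3.8],
  ],
)

```text
time: 13.0
position: [0.5651, 0.0555, 0.1079]
tool_rot: [0.653, -0.275, 0.271, -0.652]
ft_force: [-7.6, -0.5, 13.3]
grip_width: 0.0551
```

```bash
python3 - <<'E'
from look import *
print(o["moment"],o["q"][0]-o["q"][5])
r=look("k",{"side":(270,140,390,260)},5)
E
```

```text
[0.56510987 0.05548881 0.10791572] 0.05507965885861458 [-7.57560587 -0.52130689 13.34875098] 13.0
[ 0.02404348  1.20501436 -0.2395545 ] 0.7791675668464362
```

View pics/k_side.png

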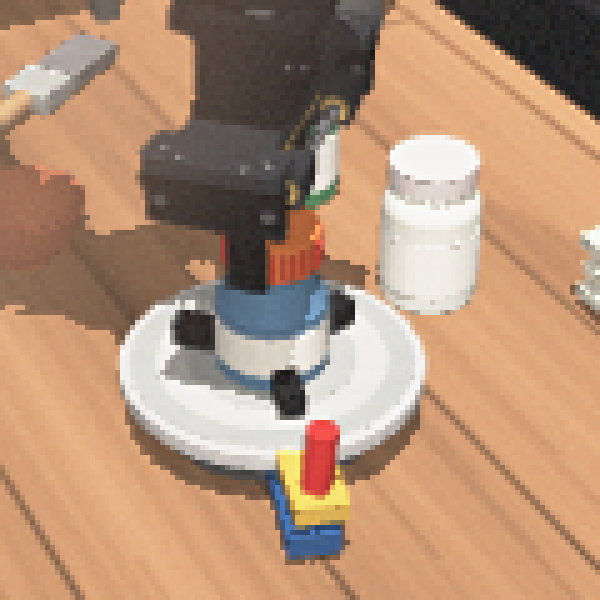

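arm_command(
  plan=[
    [[0, 0, 0.04], 0],
    [[0, 0, 0.08], 0],
    [[0, 0, 0.12], 0],
  ],
)

```text
time: 13.35
position: [0.5651, 0.0554, 0.1098]
tool_rot: [0.653, -0.275, 0.271, -0.652]
ft_force: [-4.9, 1.0, 5.2]
grip_width: 0.0547
```

```bash
python3 - <<'E'
from look import *
print(o["moment"],o["q"][0]-o["q"][5])
E
```

```text
[0.56509693 0.05541182 0.1098437 ] 0.05466056434655105 [-4.88225401  0.95395182  5.20107353] 13.35
[ 0.11031803  0.81925742 -0.02527066] 0.7772909909901818
```

arm_command(
  plan=[
    [[0, 0, 0.06], 0],
    [[0, 0, 0.12], 0],
    [[0, 0, 0.18], 0],
  ],
)

```text
time: 13.65
position: [0.5652, 0.0552, 0.113]
tool_rot: [0.653, -0.275, 0.271, -0.651]
ft_force: [-5.3, -1.3, -2.7]
grip_width: 0.055
```

arm_command(
  plan=[
    [[0, 0, 0.06], 0],
    [[0, 0, 0.12], 0],
    [[0, 0, 0.18], 0],
  ],
)

```text
time: 13.95
position: [0.5654, 0.0547, 0.117]
tool_rot: [0.653, -0.275, 0.271, -0.651]
ft_force: [-6.3, -0.5, -4.0]
grip_width: 0.0544
```

arm_command(
  plan=[
    [[-0.05, 0, 0], 0],
    [[-0.1, 0, 0], 0],
    [[-0.1, 0, 0.1], 0],
  ],
)

```text
time: 14.25
position: [0.5655, 0.0548, 0.1208]
tool_rot: [0.652, -0.273, 0.273, -0.652]
ft_force: [-2.0, -0.7, -2.7]
grip_width: 0.0545
```

```bash
python3 - <<'E'
from look import *
print(o["moment"],o["q"][0]-o["q"][5])
r=look("l",{"side":(270,140,390,260)},5)
E
```

```text
[0.56547517 0.05481346 0.12075018] 0.054479309147090475 [-2.04673304 -0.66390727 -2.67027163] 14.25
[-0.16641598  0.39756379 -0.04429967] 0.776690977365485
```

View pics/l_side.png

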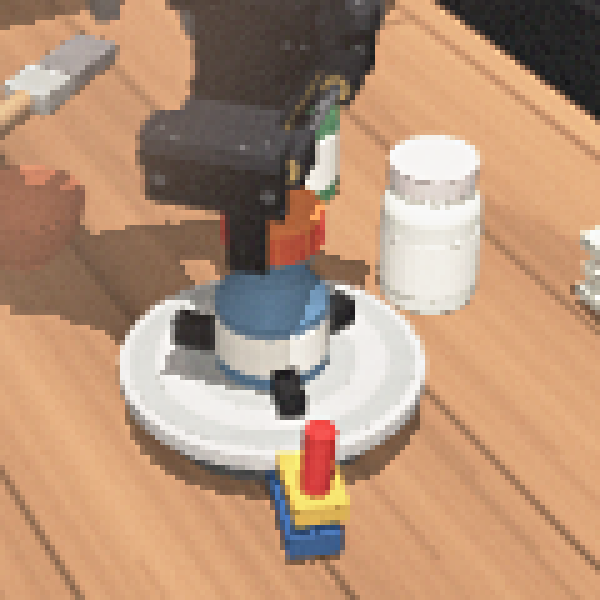

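arm_command(
  plan=[
    [[0, 0, 0.2], 0],
    [[0, 0, 0.4], 0],
    [[0, 0, 0.6], 0],
    [[0, 0, 0.8], 0],
    [[0, 0, 1.0], 0],
  ],
)

```text
time: 14.8
position: [0.5662, 0.055, 0.147]
tool_rot: [-0.652, 0.273, -0.274, 0.652]
ft_force: [-0.2, 0.3, -0.3]
grip_width: 0.0546
```

arm_command(
  plan=[
    [[0, 0, 0.06], 0],
    [[0, 0, 0.06], 0],
    [[0, 0, 0.06], 0],
    [[0, 0, 0.06], 0],
  ],
)

```text
time: 15.2
position: [0.5652, 0.055, 0.1473]
tool_rot: [0.652, -0.274, 0.273, -0.652]
ft_force: [0.9, 0.6, -0.9]
grip_width: 0.0545
```

```bash
python3 - <<'E'
from look import *
print(o["moment"],o["q"][0]-o["q"][5])
r=look("m",{"side":(270,140,390,260),"top":(280,140,360,220)},5)
for z in (.122,.147):print(proj(r["side"],[.568,.0545,z]))
m=masks(r["side"],(300,160,350,215),(0,150,60),(20,255,255));print(m[:2])
E
```

```text
[0.56519495 0.05502395 0.1472829 ] 0.054530233572132825 [ 0.88003121  0.58297579 -0.87353032] 15.2
[-0.02538323  0.00922648 -0.0153394 ] 0.7769750694373926
[324.03356973 186.98556495]
[324.0113224  179.39385135]
(array([328.81060606, 177.24242424]), array([323, 169,  12,  16, 132], dtype=int32))
```

View pics/m_side.png

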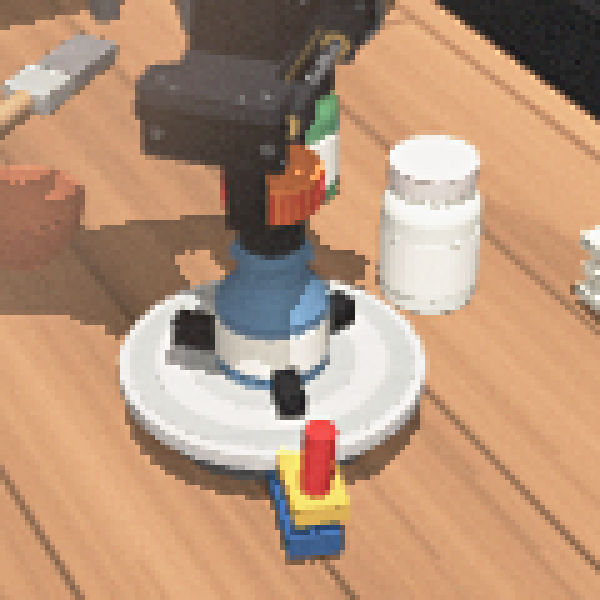

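View pics/m_top.png

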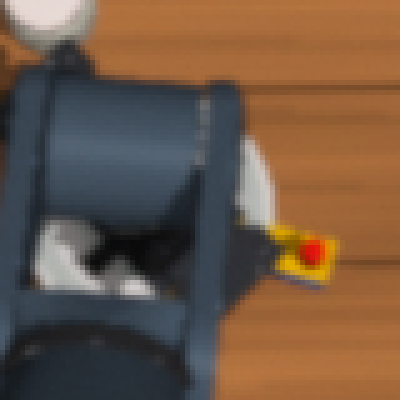

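The cap is held about 25 mm above the jar's mouth. The pin's red head still sits on the yellow tab, at side crop (320,490). Contact forces are about zero, so I'm handing in.

```bash
python3 -c "
from rig import *
print(get_obs()['joint_velocities'].round(3));print(hand_in())"
```

```text
[ 0.001  0.001 -0.001 -0.001  0.001  0.001]
the job is handed in; nothing more can be done
None
```

I locked the wheel with the red-headed pin and let go of it. I then unscrewed the cap anticlockwise and handed in, still holding it over the jar, at about 15.2 s. No verdict came back, so the checks below are my own.

- **Pin:** It went in with little force (about 2 N or less). The side view showed its head seated on the yellow tab after release, and it still looked seated in the last pictures.
- **Unscrewing:** I gripped the cap at 50 N and turned it about 1.09 rad, or about 1.07 rad after allowing for the wheel's small movement. Torque read about 0.2–0.34 N m. The seal pushed up with up to 14 N, and I lifted only after the turn. Wrist forces stayed under about 20 N.
- **Final pose:** The gripper position puts the rim about 25 mm above the mouth. The side picture suggests 25–28 mm. The cap is about 3 mm off the wheel's axis and level. Residual force was under 1.5 N and the joints were still.
- **Discrepancies:** The two cameras disagreed by 2–3 mm on several positions, so I averaged them. The wheel turned within the pin's play, moving its tab by an estimated 3 mm against the 12 mm allowed. The top camera's view of the cap was blocked by the arm at the end, so the centring is from the gripper position and the side view.

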